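Clear the plaster chips and build up the column of model cases

ROBOT

A 6-joint arm with a two-finger parallel gripper is mounted at the origin on the work surface. World frame = base frame: x ahead of the robot, y to its left, z up, the work surface at z = 0. Lengths are in m, angles in rad, forces in N, time in s.
With the tool pointing down it reaches from about 0.2 to 0.875 m from the base axis. Payload 3.4 kg.
Tool frame: the origin (TCP) lies between the finger pads; the fingertips stand 25 mm ahead of it and the grasp point (between the pads) lies 6 mm ahead of it (r.nose_length is the z of the fingertips in the tool frame, in m); z points along the fingers, y is the line along which they close (so a half turn about z gives the same grasp; the last joint's range is limited). The gripper opens to 94 mm and grips with 3 to 60 N. Pads are 16 mm wide; open, the fingers measure 119 mm over their backs; the gripper's body (75 mm by 177 mm) begins 78 mm behind the grasp point.
Start: joints at [-0.121, 0.276, 1.505, -0, 1.361, -0.121], TCP at [0.575, -0, 0.23] pointing down, gripper open.
Joint ranges: [-2.89, 2.89], [-0.75, 2.08], [0.22, 2.7], [-1.18, 4.32], [0.11, 2.71], [-2.7, 2.7]. Speed limits (rad/s): [2.57, 2.57, 3.14, 3.14, 3.14, 3.14].

INTERFACE

Orientations are given as a unit quaternion [w, x, y, z].
In Python, from plant import r, gripper_to, inverse_kinematics, vision, models, telemetry gives the robot as it stands. Calls block until the motion is done:
- r.move_to(position, orientation): joint-space move of the TCP to a pose.
- r.move_l(position, rot=None, vel=0.15, guard=None): straight line of the TCP; rot=None keeps the orientation; vel is the mean speed in m/s. With guard (N) it stops when the force on the tool has changed by that much, and returns True; else False.
- r.movej(angles): joint-space move.
- gripper_to(opening, f_grip=None): finger opening in m; f_grip is the grip in N (None keeps the last); returns when the fingers have stopped.
- r.hold(seconds).
- inverse_kinematics(position, orientation): joint angles nearest the present ones, or None.
- vision.snapshot(name): name is "scene" or "side" or "wrist"; returns the picture (384x512x3 uint8, red, green, blue); there is no depth.
- vision.get_calibration(name): a dict with "fx", "fy", "cx", "cy" (pixels), "position" and "orientation" of the camera in the world. Camera axes: x right, y down, z forward; pixel columns grow to the right and rows downward; lengths in m; the calibration is good to about 2 mm. A picture is of the moment at which its call begins: read the wrist's pose just before it. get_calibration takes no time and is no camera call; for the wrist camera it gives the pose at the moment of the call.
A pose or a line that the arm cannot do raises r.PlanningError and nothing moves.
- r.sign_off(): hands the job in; it is judged then, once.
Trained networks look in the newest picture that a camera, given by its name, has taken for a name from the list of things; names that differ only in an ending like _2 or _b are one class to them, and where a whole thing is asked for, a point or a joint stands for the part that bears it (a point fixed in the world has none). Each returns a list of dicts, best first, with "score" (0 to 1); they miss things now and then, are a little off and sometimes report something else, mostly with a low value. They report only what shows in the picture. A call takes as long as a camera call. They do not tell look-alikes from the thing itself.
- models.boxes_of(thing, camera): "at" ([x, y, z] in m, in world coordinates, good to about 4 mm: the middle of the surface that is visible of it).
- models.regions_of(thing, camera): "pixels" (384x512 bool, what is visible of it).
- models.mark_of(thing, camera): "at" ([x, y, z] in m, in world coordinates, good to about 4 mm: a listed point, or the origin of a listed thing).
Readings, each from a call of its own:
- telemetry.current_t(): time.
- telemetry.current_joints(): joint angles.
- telemetry.current_dq(): joint speeds.
- telemetry.current_joint_efforts(): joint torques, N m.
- telemetry.current_ee_pos(): TCP position.
- telemetry.current_tool_rot(): TCP orientation.
- telemetry.current_wrist_force(): force on the tool from outside, world axes, zero at the start.
- telemetry.current_torque(): the same for the moment, N m.
- telemetry.current_opening(): finger opening in m.
- telemetry.current_finger_force(): force on a finger pad.
Only numpy, scipy, OpenCV 4.12 (cv2) and the standard library are available. Lean on these libraries where they do the work, as an engineer would, in place of code of your own. Each camera call takes 0.05 s, during which the arm holds its last target. There are 200 camera calls.

TASK

Hold the wooden scraper block and sweep the three plaster chips off the lid of the bottom case into the scrap pan beside it, without touching the chips with the gripper, and put the scraper back down on the bench. Then slide the wide case from the steel stand onto the bottom case so that the edges are flush all round, and set the small case on top of it, centred and lengthwise along the wide case. Do not drop the cases, and leave the plaster model and the burner where they are.

Things in the scene. Friction and masses are not known exactly. Their poses are not given: they have to be found in the camera images.
- bottom_case: bottom of the column: closed dark-grey plastic case with steel corners, 140 (x) x 110 (y) x 45 mm high, flat lid, 0.9 kg, loose on the bench between the stand (on its +y side, gap about 8 to 16 mm) and the scrap pan (on its -x side). Origin: centre of its underside; z up.
- middle_case: the wide case: same closed grey case, 140 (x) x 110 (y) x 45 mm high, 0.35 kg, too wide to grasp; lies on the stand's deck. Origin: centre of its underside; z up. Its long side is x.
- top_case: the small case: closed grey case with steel corners, 120 (x) x 56 (y) x 40 mm high, 0.22 kg, on the bench. Origin: centre of its underside; z up. Long side is x.
- stand: fixed low steel stand, square deck 170 x 170 mm, deck 48 mm above the bench (3 mm above the bottom case's lid). Origin: centre of its foot on the bench; the bottom case stands on its -y side.
- scrap_pan: fixed sheet-steel pan, 120 (x) x 150 (y) mm, floor 3 mm, walls 25 mm high on three sides and none on the +x side, which lies about 3 mm from the bottom case. Origin: centre of its underside.
- scraper: scraper block: upright block 100 (x) x 28 (y) x 60 mm high, black rubber foot 16 mm high, wood above, 0.15 kg, standing on the bench. Origin: centre of its underside. Grasp it across its 28 mm.
- chip0: loose off-white plaster chip, 28 (x) x 20 (y) x 14 mm high, on the bottom case's lid at the start. Origin: centre of its underside.
- chip1: loose off-white plaster chip, 28 (x) x 20 (y) x 14 mm high, on the bottom case's lid at the start. Origin: centre of its underside.
- chip2: loose off-white plaster chip, 28 (x) x 20 (y) x 14 mm high, on the bottom case's lid at the start. Origin: centre of its underside.
- model: bystander: off-white plaster jaw model, 75 x 70 x 32 mm high, loose on the bench. Origin: centre of its underside.
- burner: bystander: gas burner, round foot of radius 42 mm, brass tube to 132 mm height, loose. Origin: centre of its underside.
Things that resemble listed ones, but are neither listed nor needed, are in the scene too. Leave any turquoise look-alike of the top_case alone. What is shaped like the chip0 but red is not meant.

How it is judged:
By the outcome, as a careful person would: the job done as asked, in the order asked, and still so for the second after the job is handed in, with the robot touching nothing.
It also fails if it takes over 72 s, if anything falls off the work surface, if the arm or the gripper's body presses on something with over 40 N, if the wrist force passes 120 N, or if a joint passes its speed limit or range.

## Working session

There is one attempt and no reset: what is moved stays moved. The work goes in short steps, each a Python script; the robot and the scene stay as the last script left them, time stands still between calls to the robot, and variables do not carry over. Pictures are saved under pics/ and viewed, at most 10 in all, crops included, and the job is handed in when it is done.

```bash
ls; mkdir -p pics; python3 - <<'E'
from plant import r, gripper_to, inverse_kinematics, vision, models, telemetry
import cv2,numpy as np
for c in ("scene","side"):
    im=vision.snapshot(c); cv2.imwrite(f"pics/{c}0.png",im[:,:,::-1])
    k=vision.get_calibration(c); print(c,k)
    for n in "bottom_case middle_case top_case stand scrap_pan scraper chip0 model burner".split():
        print(n,[(np.round(d["at"],3).tolist(),round(d["score"],2)) for d in models.mark_of(n,c)])
print(telemetry.current_t(), telemetry.current_tool_rot())
E
```

```text
pics
scene {'fx': 393.2968815031601, 'fy': 393.2968815031601, 'cx': 251.95463191119913, 'cy': 184.97344894498465, 'position': array([ 1.02897399, -0.4042235 ,  0.65380522]), 'orientation': array([-0.38784124,  0.79354013,  0.42662914, -0.19457853])}
bottom_case []
middle_case [([0.586, 0.141, 0.05], 0.98), ([0.465, -0.37, 0.003], 0.51)]
top_case [([0.43, 0.384, 0.001], 0.75), ([0.236, 0.36, -0.002], 0.64)]
stand [([0.576, 0.147, -0.001], 0.88), ([0.599, 0.012, 0.043], 0.51)]
scrap_pan [([0.445, -0.001, 0.0], 0.92)]
scraper [([0.458, -0.369, 0.002], 0.6), ([0.596, -0.235, -0.003], 0.56)]
chip0 [([0.607, -0.04, 0.044], 0.59), ([0.544, -0.124, -0.0], 0.45), ([0.55, 0.001, 0.043], 0.42)]
model [([0.461, -0.374, 0.003], 0.58)]
burner [([0.421, -0.202, 0.002], 0.81)]
side {'fx': 399.6801147624866, 'fy': 399.6801147624866, 'cx': 255.64917534462901, 'cy': 189.00671823503563, 'position': array([0.26426281, 0.82769124, 0.72193567]), 'orientation': array([ 0.04327187, -0.09593502,  0.89420797, -0.43510472])}
bottom_case [([0.579, -0.007, -0.001], 0.58), ([0.434, 0.388, 0.001], 0.35)]
middle_case [([0.584, 0.147, 0.05], 0.92)]
top_case [([0.235, 0.357, -0.003], 0.96), ([0.432, 0.385, -0.003], 0.9)]
stand [([0.572, 0.141, -0.0], 0.73)]
scrap_pan [([0.445, 0.001, -0.004], 0.68)]
scraper [([0.594, -0.235, 0.003], 0.68), ([0.447, -0.002, -0.001], 0.39)]
chip0 [([0.603, -0.043, 0.043], 0.53), ([0.594, -0.231, 0.005], 0.48), ([0.595, 0.013, 0.043], 0.4), ([0.551, 0.002, 0.043], 0.39), ([0.544, -0.119, -0.005], 0.35)]
model [([0.461, -0.37, -0.0], 0.82)]
burner [([0.42, -0.202, -0.003], 0.59)]
1.0 [4.54927553e-05 7.07118206e-01 7.07095354e-01 3.41698199e-05]
```

```bash
python3 - <<'E'
import cv2,numpy as np
a=cv2.imread("pics/scene0.png");b=cv2.imread("pics/side0.png")
cv2.imwrite("pics/sceneL.png",cv2.resize(a,(800,600),interpolation=cv2.INTER_CUBIC))
cv2.imwrite("pics/sideL.png",cv2.resize(b,(800,600),interpolation=cv2.INTER_CUBIC))
E
```

```text
(no output)
```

View pics/sceneL.png

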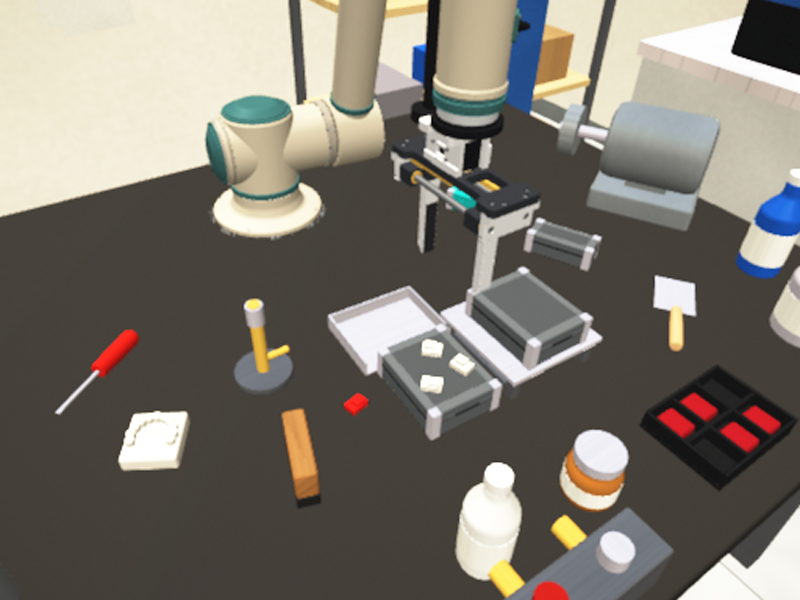

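View pics/sideL.png

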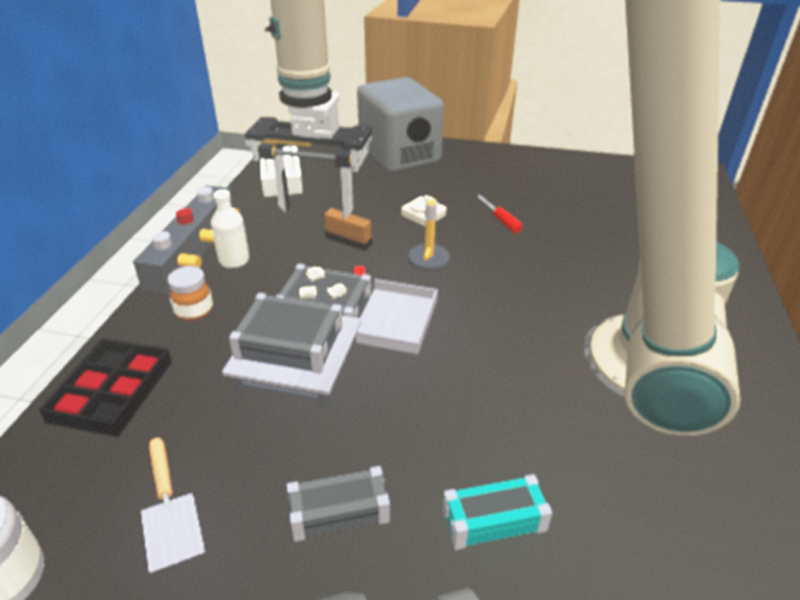

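The grey top_case is at side px (338,500); the turquoise look-alike is at (497,510). The three white chips lie on the lid at scene px (432,348), (461,364) and (431,383), and the red look-alike chip is at (356,403). The scraper is at (300,455). The middle case is on the stand at (530,315), the bottom case at (440,380) and the pan at (385,325). Next I'll fit exact poses from the masks.

```bash
cat > h.py <<'E'
from plant import r, gripper_to, inverse_kinematics, vision, models, telemetry
import cv2, numpy as np
from scipy.spatial.transform import Rotation as R
from scipy.optimize import minimize
SZ=dict(bottom_case=(.14,.11,.045,0),middle_case=(.14,.11,.045,.048),top_case=(.12,.056,.04,0),scraper=(.1,.028,.06,0),chip0=(.028,.02,.014,.045))
def proj(P,k):
    q=k["orientation"]; M=R.from_quat([q[1],q[2],q[3],q[0]]).as_matrix()
    c=(np.atleast_2d(P)-k["position"])@M
    return np.c_[k["fx"]*c[:,0]/c[:,2]+k["cx"],k["fy"]*c[:,1]/c[:,2]+k["cy"]]
def corners(p,s,z0):
    u=np.array([[a,b,c] for a in(-.5,.5) for b in(-.5,.5) for c in(0,1)])*s[:3]
    c,n=np.cos(p[2]),np.sin(p[2])
    return np.c_[p[0]+c*u[:,0]-n*u[:,1],p[1]+n*u[:,0]+c*u[:,1],z0+u[:,2]]
def hull(p,s,k,z0):
    h=cv2.convexHull(proj(corners(p,s,z0),k).astype(np.float32))
    m=np.zeros((384,512),np.uint8); cv2.fillConvexPoly(m,np.round(h*16).astype(np.int32),1,cv2.LINE_8,4); return m>0
def region(n,cam,xy,z=0.02):
    "mask whose box best matches the expected place; (mask, cal)"
    k=vision.get_calibration(cam); q=proj([*xy,z],k)[0]; best=None
    for d in models.regions_of(n,cam):
        m=d["pixels"]
        if m.sum()<30: continue
        e=np.linalg.norm(np.argwhere(m).mean(0)[::-1]-q)
        if best is None or e<best[0]: best=(e,m)
    return None if best is None or best[0]>30 else (best[1],k)
def fit(n,obs,p0,z0=None):
    s=SZ[n]; z0=s[3] if z0 is None else z0
    def cost(p):
        c=0
        for m,k in obs:
            h=hull(p,s,k,z0); c+=1-(h&m).sum()/max(1,(h|m).sum())
        return c/len(obs)
    best=None
    for y in (-.35,0,.35):
        p=np.array([p0[0],p0[1],p0[2]+y])
        o=minimize(cost,p,method="Nelder-Mead",options=dict(initial_simplex=p+np.r_[np.zeros((1,3)),np.diag([.006,.006,.2])],xatol=1e-4,fatol=1e-4))
        if best is None or o.fun<best.fun: best=o
    return best.x,1-best.fun
def down(yaw):
    "tool down; tool y axis along world direction yaw"
    q=(R.from_euler("z",yaw-np.pi/2)*R.from_matrix([[0,0,0][:0] or [-1,0,0],[0,1,0],[0,0,-1]])).as_quat()
    return np.array([q[3],q[0],q[1],q[2]])
t=telemetry.current_t
E
python3 - <<'E'
from h import *
for c in("scene","side"): vision.snapshot(c)
for n,p0,cams in [("scraper",(.595,-.235,0),("scene","side")),("middle_case",(.585,.144,0),("scene","side")),("bottom_case",(.579,-.007,0),("scene","side")),("top_case",(.432,.386,0),("side","scene")),]:
    obs=[(c,region(n,c,p0,SZ[n][3]+.03)) for c in cams]
    for c,o in obs:
        if o: print(n,c,[np.round(v,4) for v in fit(n,[o],p0)], o[0].sum())
    g=[o for c,o in obs if o]
    if len(g)>1: print(n,"both",[np.round(v,4) for v in fit(n,g,p0)])
cv2.imwrite("pics/w0.png",vision.snapshot("wrist")[:,:,::-1]); k=vision.get_calibration("wrist");print(k)
for n in("chip0","bottom_case","scraper"): print(n,[(np.round(d["at"],3).tolist(),round(d["score"],2)) for d in models.mark_of(n,"wrist")])
print(t(),down(np.pi/2),down(0),telemetry.current_tool_rot(),r.nose_length)
E
```

```text
Traceback (most recent call last):
  File "h.py", line 19, in region
    k=vision.get_calibration(cam); q=proj([*xy,z],k)[0]; best=None
                                     ~~~~^^^^^^^^^^^
  File "h.py", line 8, in proj
    c=(np.atleast_2d(P)-k["position"])@M
       ~~~~~~~~~~~~~~~~^~~~~~~~~~~~~~
ValueError: operands could not be broadcast together with shapes (1,4) (3,)
```

```bash
sed -i 's/proj(\[\*xy,z\],k)/proj([*xy[:2],z],k)/; s/\[0,0,0\]\[:0\] or //' h.py
python3 - <<'E'
from h import *
for c in("scene","side"): vision.snapshot(c)
for n,p0,cams in [("scraper",(.595,-.235,0),("scene","side")),("middle_case",(.585,.144,0),("scene","side")),("bottom_case",(.579,-.007,0),("scene","side")),("top_case",(.432,.386,0),("side","scene")),]:
    obs=[(c,region(n,c,p0,SZ[n][3]+.03)) for c in cams]
    for c,o in obs:
        if o: print(n,c,[np.round(v,4) for v in fit(n,[o],p0)], o[0].sum())
    g=[o for c,o in obs if o]
    if len(g)>1: print(n,"both",[np.round(v,4) for v in fit(n,g,p0)])
cv2.imwrite("pics/w0.png",vision.snapshot("wrist")[:,:,::-1]); k=vision.get_calibration("wrist");print(k)
for n in("chip0","bottom_case","scraper"): print(n,[(np.round(d["at"],3).tolist(),round(d["score"],2)) for d in models.mark_of(n,"wrist")])
print(t(),down(np.pi/2),down(0),telemetry.current_tool_rot(),r.nose_length)
E
```

```text
scraper scene [array([ 0.5944, -0.2315, -0.3336]), np.float64(0.9377)] 1008
scraper side [array([ 0.597 , -0.2284, -0.3947]), np.float64(0.9105)] 592
scraper both [array([ 0.5954, -0.2318, -0.3351]), np.float64(0.9054)]
middle_case scene [array([ 0.581 ,  0.1453, -0.0168]), np.float64(0.955)] 3087
middle_case side [array([ 0.5855,  0.1444, -0.0222]), np.float64(0.9448)] 2636
middle_case both [array([ 0.5833,  0.1433, -0.0201]), np.float64(0.9399)]
bottom_case scene [array([ 0.5759, -0.0093, -0.0495]), np.float64(0.8744)] 3173
bottom_case side [array([ 0.5804, -0.0397,  0.0752]), np.float64(0.5201)] 1019
bottom_case both [array([ 0.577 , -0.0097, -0.0559]), np.float64(0.6818)]
top_case side [array([0.4366, 0.3892, 0.4443]), np.float64(0.9152)] 2116
top_case scene [array([0.43  , 0.3923, 0.4295]), np.float64(0.9148)] 956
top_case both [array([0.4335, 0.3886, 0.4291]), np.float64(0.9048)]
{'fx': 287.1132555678776, 'fy': 287.1132555678776, 'cx': 254.40471534445533, 'cy': 189.25251766025153, 'position': array([0.57504779, 0.07682562, 0.38531809]), 'orientation': array([ 1.32263137e-01,  9.91214595e-01, -2.88584967e-04,  7.25420396e-05])}
chip0 [([0.593, 0.018, 0.042], 0.97), ([0.553, 0.0, 0.047], 0.8), ([0.599, -0.039, 0.047], 0.79), ([0.543, -0.123, 0.0], 0.66)]
bottom_case [([0.573, -0.014, 0.001], 0.63)]
scraper [([0.6, -0.233, 0.002], 0.71)]
1.8 [0. 0. 1. 0.] [0.         0.70710678 0.70710678 0.        ] [3.90757784e-05 7.07097130e-01 7.07116431e-01 1.96968540e-05] 0.025
```

View pics/w0.png

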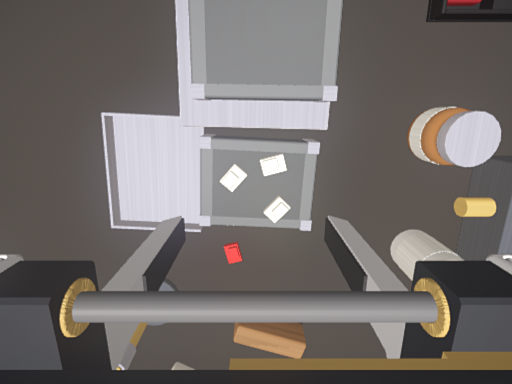

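The wrist view shows the bottom case's lid with its corners at about (205,141), (318,146), (308,228) and (205,225). The white chips are at (233,178), (273,165) and (277,210). The red look-alike at (233,253) is on the bench, and the scraper is at (270,338). I'll fit the bottom case from this view and grasp the scraper.

```bash
cat >> h.py <<'E'
def fill(o):
    m,k=o; n,l,st,_=cv2.connectedComponentsWithStats(m.astype(np.uint8)); m=l==1+np.argmax(st[1:,4])
    h=cv2.convexHull(np.argwhere(m)[:,::-1].astype(np.int32)); z=np.zeros(m.shape,np.uint8); cv2.fillConvexPoly(z,h,1); return z>0,k
E
python3 - <<'E'
from h import *
vision.snapshot("wrist"); vision.snapshot("scene")
for n,p0 in [("bottom_case",(.576,-.01,-.03)),("middle_case",(.583,.144,-.02))]:
    for c in("wrist","scene"):
        o=region(n,c,p0,SZ[n][3]+.045)
        if o: print(n,c,[np.round(v,4) for v in fit(n,[fill(o)],p0)])
o=region("scraper","scene",(.595,-.235),.03); print(fit("scraper",[fill(o)],(.595,-.232,-.335)))
y=-.335+np.pi/2
r.move_to([.5955,-.2315,.16],down(y)); print(t())
vision.snapshot("wrist"); o=region("scraper","wrist",(.595,-.235),.03)
if o: print(fit("scraper",[fill(o)],(.595,-.232,-.335)))
r.move_l([.5955,-.2315,.050],vel=.15)
gripper_to(.02,40); print(telemetry.current_opening(),telemetry.current_finger_force(),t(),telemetry.current_joints())
E
```

```text
bottom_case wrist [array([ 0.5791, -0.0102, -0.0505]), np.float64(0.9813)]
bottom_case scene [array([ 0.5764, -0.01  , -0.0422]), np.float64(0.9921)]
middle_case wrist [array([ 0.5841,  0.1429, -0.0155]), np.float64(0.9938)]
middle_case scene [array([ 0.5826,  0.1445, -0.0132]), np.float64(0.9729)]
(array([ 0.59421033, -0.23183273, -0.32028536]), np.float64(0.9468864468864469))
3.5667
(array([ 0.59637593, -0.23077156, -0.29817238]), np.float64(0.9598381970528749))
0.028010659373148096 39.84306514263153 5.575 [-4.79596728e-01  5.09866436e-01  1.60948294e+00 -2.93489202e-06
  1.02227625e+00 -1.71536954e+00]
```

```bash
cat >> h.py <<'E'
BOT=(.578,-.010,-.046)
def loc(p,u,v):
    c,n=np.cos(p[2]),np.sin(p[2]); return [p[0]+c*u-n*v,p[1]+n*u+c*v]
E
python3 - <<'E'
from h import *
q=down(BOT[2])
r.move_l([.5955,-.2315,.17],vel=.25)
r.move_to([*loc(BOT,.070,-.003),.17],q)
r.move_l([*loc(BOT,.070,-.003),.0965],vel=.12,guard=8)
print(telemetry.current_ee_pos(),telemetry.current_wrist_force(),t())
print(r.move_l([*loc(BOT,-.084,-.003),.0965],vel=.09,guard=15))
print(telemetry.current_ee_pos(),telemetry.current_wrist_force(),t())
r.move_l([*loc(BOT,-.084,-.003),.17],vel=.25)
for c in("scene","side"): cv2.imwrite(f"pics/{c}1.png",vision.snapshot(c)[:,:,::-1])
a=cv2.imread("pics/scene1.png")[150:310,190:400]; b=cv2.imread("pics/side1.png")[140:280,130:340]
cv2.imwrite("pics/sw.png",np.hstack([cv2.resize(a,(400,305)),cv2.resize(b,(400,305))]))
o=region("bottom_case","scene",BOT,.045)
if o: print(fit("bottom_case",[fill(o)],BOT))
for c in("scene","side"):print([(np.round(d["at"],3).tolist(),round(d["score"],2)) for d in models.mark_of("chip0",c)])
print(t())
E
```

```text
[ 0.64618989 -0.01650524  0.0947834 ] [-0.69957237 -0.30250892  3.57044382] 8.2917
False
[ 0.4944695  -0.0092      0.09650546] [-0.22298651  0.15427429 -1.92396603] 10.125
(array([ 0.57606187, -0.01009242, -0.04575387]), np.float64(0.9907205240174672))
[([0.547, -0.123, -0.0], 0.64), ([0.468, -0.041, 0.021], 0.45), ([0.463, -0.004, 0.016], 0.41)]
[([0.585, 0.147, 0.05], 0.67), ([0.462, 0.001, 0.017], 0.6), ([0.465, -0.045, 0.018], 0.54), ([0.456, 0.026, 0.012], 0.49)]
10.8167
```

View pics/sw.png

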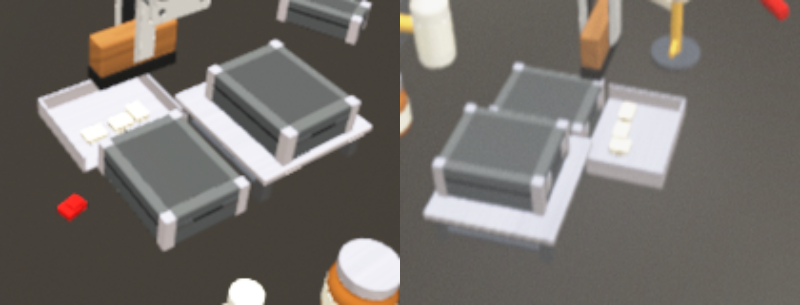

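All three chips are in the pan at about (120,122) in the left crop, the lid is clear and the case hasn't moved. Next I'll put the scraper back.

```bash
python3 - <<'E'
from h import *
r.move_to([.5955,-.2315,.15],down(-.335+np.pi/2))
r.move_l([.5955,-.2315,.070],vel=.2)
print(r.move_l([.5955,-.2315,.0495],vel=.06,guard=4), telemetry.current_ee_pos(), t())
gripper_to(.09); r.move_l([.5955,-.2315,.2],vel=.25)
# behind the wide case, tool y along its x, fingers open
vision.snapshot("scene")
o=region("scraper","scene",(.595,-.235),.03)
if o: print(fit("scraper",[fill(o)],(.595,-.232,-.335)))
M=(.5835,.1435,-.0155)
r.move_to([*loc(M,0,.055+.045),.2],down(M[2])); print(t(),telemetry.current_joints())
vision.snapshot("wrist")
cv2.imwrite("pics/w2.png",vision.snapshot("wrist")[:,:,::-1])
vision.snapshot("side")
for c in("wrist","side","scene"):
    o=region("middle_case",c,M,.093)
    if o: print(c,fit("middle_case",[fill(o)],M))
print(t())
E
```

```text
True [ 0.59584563 -0.23167632  0.04968257] 13.1833
(array([ 0.59406046, -0.2317313 , -0.33037895]), np.float64(0.9463636363636364))
16.85 [ 2.83790168e-01  3.81376553e-01  1.42314161e+00 -4.34142221e-04
  1.33762371e+00  2.99718184e-01]
wrist (array([ 0.58474209,  0.1451188 , -0.01718595]), np.float64(0.6357415979070236))
side (array([ 0.58569103,  0.14633651, -0.01117752]), np.float64(0.9665871121718377))
scene (array([ 0.58229408,  0.14510898, -0.00240174]), np.float64(0.9867570064675085))
17.15
```

View pics/w2.png

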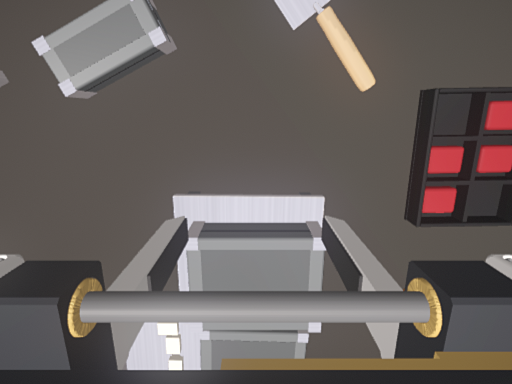

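The fingers straddle the wide case's +y edge, and the stand deck behind it is free (rows 195–225). I'll lower the fingers behind it and push along the bottom case's y axis.

```bash
python3 - <<'E'
from h import *
q=down(BOT[2])
r.move_to([*loc(BOT,0,.155+.055+.024),.14],q)
r.move_l([*loc(BOT,0,.155+.055+.024),.081],vel=.15,guard=6)
print(telemetry.current_ee_pos(),t())
F=[]
for v in np.r_[.20,.15,.115,.085,.0635]:
    print(v,r.move_l([*loc(BOT,0,v),.081],vel=.08,guard=15),np.round(telemetry.current_wrist_force(),2))
r.move_l([*loc(BOT,0,.075),.081],vel=.1)
print(t())
vision.snapshot("scene");s=vision.snapshot("side")
cv2.imwrite("pics/side3.png",s[:,:,::-1])
for n,z in(("bottom_case",0),("middle_case",.045)):
  for c in("scene","side"):
    o=region(n,c,BOT,.045 if z==0 else .08)
    if o: print(n,c,fit(n,[fill(o)],BOT,z))
cv2.imwrite("pics/scene3.png",vision.snapshot("scene")[:,:,::-1])
a=cv2.imread("pics/scene3.png")[150:310,190:400]; b=cv2.imread("pics/side3.png")[140:280,130:340]
cv2.imwrite("pics/sl.png",np.hstack([cv2.resize(a,(400,305)),cv2.resize(b,(400,305))]))
E
```

```text
[0.58989166 0.2244614  0.08249082] 18.05
0.2 False [-0.33  1.05  0.13]
0.15 False [-0.87 -0.24  0.09]
0.115 False [ 0.51 -0.4  -0.69]
0.085 False [-0.52  1.84 -0.49]
0.0635 False [1.32 0.47 0.13]
21.1917
bottom_case scene (array([ 0.5791286 , -0.01114017, -0.05616309]), np.float64(0.6298755186721992))
bottom_case side (array([ 0.57190642, -0.03616417,  0.27661106]), np.float64(0.13194444444444442))
middle_case scene (array([ 0.57275815, -0.01248356, -0.0474174 ]), np.float64(0.9795029464514476))
middle_case side (array([ 0.5806799 , -0.01062272,  0.37800634]), np.float64(0.36187157789945246))
```

View pics/sl.png

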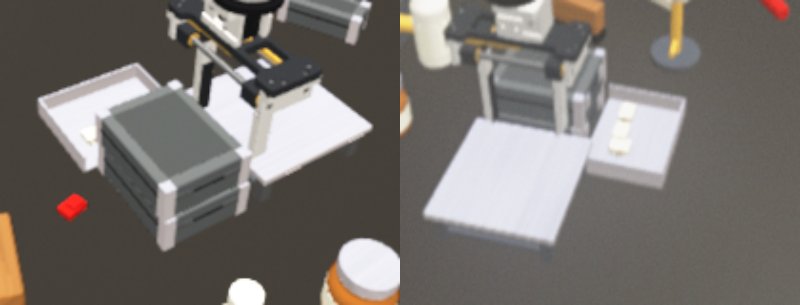

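The wide case now sits on the bottom case, about 3 mm towards −x and 2.5 mm towards −y. I'll nudge it to +x, then flush it with fingers touching both cases from the +x and −y sides.

```bash
python3 - <<'E'
from h import *
r.move_l([*loc(BOT,0,.08),.19],vel=.25)
qx=down(BOT[2]+np.pi/2); qy=down(BOT[2])
P=lambda s:print(s,np.round(telemetry.current_ee_pos(),4),np.round(telemetry.current_wrist_force(),2),t())
def inb(): # TCP in bottom frame
    p=telemetry.current_ee_pos(); d=np.array([p[0]-BOT[0],p[1]-BOT[1]]); c,n=np.cos(BOT[2]),np.sin(BOT[2]); return np.round([c*d[0]+n*d[1],-n*d[0]+c*d[1]],4)
r.move_to([*loc(BOT,-.10,0),.19],qx); gripper_to(.06)
r.move_l([*loc(BOT,-.10,0),.081],vel=.2,guard=6)
r.move_l([*loc(BOT,-.076,0),.081],vel=.04,guard=15); P("nudge")
r.move_l([*loc(BOT,-.10,0),.081],vel=.15); r.move_l([*loc(BOT,-.10,0),.19],vel=.25)
r.move_to([*loc(BOT,.105,0),.19],qx); r.move_l([*loc(BOT,.105,0),.062],vel=.2,guard=6)
print(r.move_l([*loc(BOT,.077,0),.062],vel=.025,guard=5),inb()); P("x")
r.move_l([*loc(BOT,.105,0),.062],vel=.15); r.move_l([*loc(BOT,.105,0),.19],vel=.25)
r.move_to([*loc(BOT,0,-.095),.19],qy); gripper_to(.075); r.move_l([*loc(BOT,0,-.095),.062],vel=.2,guard=6)
print(r.move_l([*loc(BOT,0,-.062),.062],vel=.025,guard=5),inb()); P("y")
r.move_l([*loc(BOT,0,-.09),.062],vel=.15); r.move_l([*loc(BOT,0,-.09),.2],vel=.25)
r.move_to([.45,.33,.22],down(.43+np.pi/2)); gripper_to(.09)
for c in("scene","side"): cv2.imwrite(f"pics/{c}4.png",vision.snapshot(c)[:,:,::-1])
for c in("scene","side"):
    o=region("middle_case",c,BOT,.07)
    if o: print(c,fit("middle_case",[fill(o)],BOT,.045))
a=cv2.resize(cv2.imread("pics/scene4.png")[195:295,230:330],(400,400),interpolation=cv2.INTER_CUBIC); b=cv2.resize(cv2.imread("pics/side4.png")[150:250,155:255],(400,400),interpolation=cv2.INTER_CUBIC)
cv2.imwrite("pics/fl.png",np.hstack([a,b])); print(t())
E
```

```text
nudge [ 0.5022 -0.0065  0.0809] [-1.71 -0.08 -0.11] 25.7417
True [0.0796 0.    ]
x [ 0.6575 -0.0136  0.0618] [0.74 0.31 0.26] 29.2667
True [-0.0001 -0.0651]
y [ 0.5749 -0.0751  0.0616] [-0.59 -0.95  0.91] 33.9
scene (array([ 0.57541043, -0.00984156, -0.04919319]), np.float64(0.9848286685848809))
side (array([ 0.53488111, -0.03923734,  1.80685483]), np.float64(0.20919798093101516))
37.225
```

View pics/fl.png

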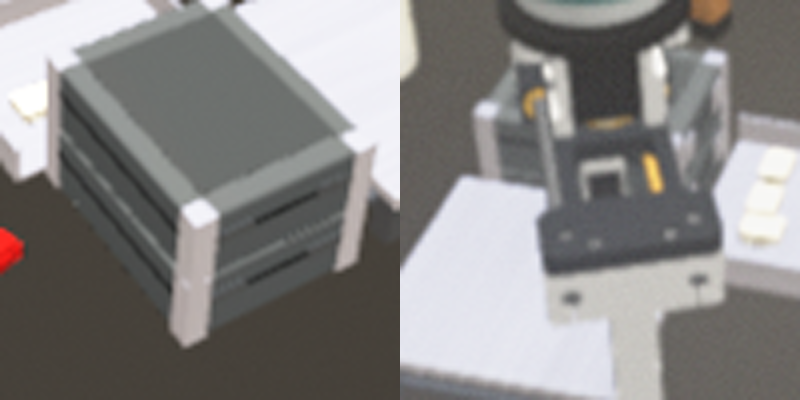

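The corner edges at (195,200–340) and (355,140–270) run straight through both cases, so the stack is flush. Next is the grey top case.

```bash
python3 - <<'E'
from h import *
T=np.array([.4335,.389,.43])
r.move_to([*loc(T,0,-.05)[:2],.22],down(T[2]+np.pi/2))
cv2.imwrite("pics/w5.png",vision.snapshot("wrist")[:,:,::-1])
vision.snapshot("scene");vision.snapshot("side")
for c in("wrist","scene","side"):
    o=region("top_case",c,T,.03)
    if o: print(c,fit("top_case",[fill(o)],T))
k=vision.get_calibration("wrist"); print(k["position"],[(np.round(d["at"],3).tolist(),round(d["score"],2)) for d in models.mark_of("top_case","wrist")],t())
E
```

```text
wrist (array([0.43247889, 0.38937939, 0.44307503]), np.float64(0.9829159386526888))
scene (array([0.43020778, 0.39024549, 0.42155065]), np.float64(0.9828734538534729))
side (array([0.4346226 , 0.39044025, 0.43807879]), np.float64(0.9744983277591973))
[0.3851175  0.31237122 0.37486524] [([0.458, 0.026, 0.013], 0.67), ([0.237, 0.358, 0.0], 0.55)] 37.825
```

View pics/w5.png

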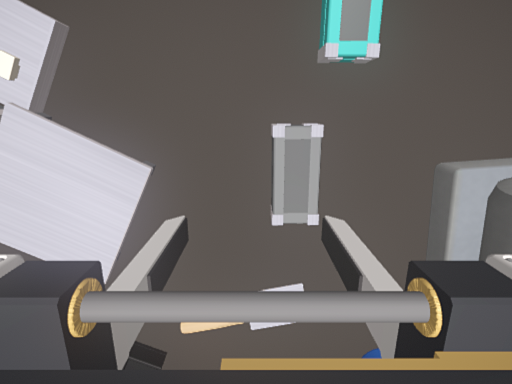

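The grey case is centred at (296,175), with the turquoise look-alike apart at (350,25). I'll grasp the grey one and place it.

```bash
python3 - <<'E'
from h import *
T=np.array([.4325,.3897,.438])
q=down(T[2]+np.pi/2); qx=down(BOT[2]+np.pi/2)
r.move_to([T[0],T[1],.14],q); r.move_l([T[0],T[1],.031],vel=.15,guard=8)
gripper_to(.045,30); print(telemetry.current_opening(),telemetry.current_finger_force(),telemetry.current_ee_pos())
r.move_l([T[0],T[1],.22],vel=.2); print(telemetry.current_opening(),telemetry.current_wrist_force())
r.move_to([BOT[0],BOT[1],.22],qx); r.move_l([BOT[0],BOT[1],.132],vel=.15)
print(r.move_l([BOT[0],BOT[1],.1195],vel=.03,guard=3),telemetry.current_ee_pos(),t())
gripper_to(.075); r.move_l([BOT[0],BOT[1],.25],vel=.25)
r.move_to([.42,.15,.30],qx); print(t())
for c in("scene","side"): cv2.imwrite(f"pics/{c}6.png",vision.snapshot(c)[:,:,::-1])
for n,z in(("top_case",.09),("middle_case",.045)):
  for c in("scene","side"):
    o=region(n,c,BOT,z+.03)
    if o: print(n,c,fit(n,[fill(o)],BOT,z))
a=cv2.resize(cv2.imread("pics/scene6.png")[175:295,230:350],(400,400),interpolation=cv2.INTER_CUBIC); b=cv2.resize(cv2.imread("pics/side6.png")[110:290,120:300],(400,400),interpolation=cv2.INTER_CUBIC)
cv2.imwrite("pics/fin.png",np.hstack([a,b])); print(t())
E
```

```text
0.05551251641148381 30.000600814819336 [0.43261455 0.38962519 0.03122625]
0.05601783806357404 [ 0.56508374 -0.42651845 -2.3065158 ]
True [ 0.57836298 -0.01006346  0.12107846] 43.5917
45.6917
top_case scene (array([ 0.57685476, -0.00952124, -0.0457504 ]), np.float64(0.9876968503937008))
top_case side (array([ 0.5792736 , -0.008966  , -0.05596633]), np.float64(0.948203842940685))
middle_case scene (array([ 0.57625686, -0.01041182, -0.02713784]), np.float64(0.8075701429327686))
middle_case side (array([ 0.5796984 , -0.00672688, -0.00707136]), np.float64(0.7737535277516463))
45.9917
```

View pics/fin.png

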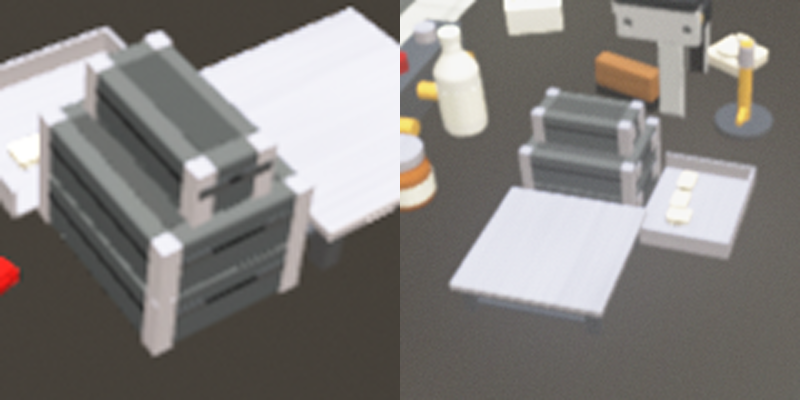

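The stack is flush and the top case is centred to within about 1 mm. The chips are in the pan, the scraper is standing on the bench, and the model and burner haven't moved.

```bash
python3 -c "
from h import *
r.hold(.3); print(r.sign_off(), t())"
```

```text
the job is handed in; nothing more can be done
the job is handed in; nothing more can be done
```

The job is handed in: the three chips are in the pan, the scraper is back on the bench, the wide case sits flush on the bottom case, and the small case is centred lengthwise on top, at about 46 s of the allowed 72 s.

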